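# Cap the plate camera's lens

## Robot

A 6-joint arm with a two-finger parallel gripper is mounted at the origin on a cart in front of the work surface, level with it; the furniture and walls round the work are solid. World frame = base frame: x ahead of the robot, y to its left, z up, the work surface at z = 0. Lengths are in m, angles in degrees, forces in N, time in s.
With the tool pointing down it reaches from about 0.4 to 0.825 m from the base axis. Payload 7 kg.
Tool frame: the origin (TCP) lies on the front face of the gripper's body, between the roots of the fingers; the fingertips stand 66 mm ahead of it and the grasp point (between the pads) lies 47 mm ahead of it; z points along the fingers, y is the line along which they close (so a half turn about z gives the same grasp; the last joint's range is limited). The gripper opens to 88 mm and grips with 3 to 60 N. Pads are 19 mm wide; open, the fingers measure 130 mm over their backs; the gripper's body (78 mm by 193 mm) begins 47 mm behind the grasp point.
Start: joints at [81.022, 20.546, 0.682, 0, -70.136, -16.507], TCP at [0.29, 0.609, 0.292] pointing down, gripper open.
Joint ranges: [-176.03, 176.03], [-82.01, 121.73], [-58.28, 71.71], [-173.87, 95.51], [-174.79, -0.11], [-173.66, 173.66]. Speed limits (degrees/s): [136.94, 136.94, 172.46, 180, 180, 180].

## Interface

Orientations are given as [roll, pitch, yaw] about the fixed x, y, z axes, in that order (R = Rz(yaw) Ry(pitch) Rx(roll)).
In Python, from plant import ctrl gives the robot as it stands.
- The arm moves only by the tool send_rows, never from a script. Its argument "deltas" is a list of rows, each a list of 2 entries, a list of its own where there are three numbers: the shift along the tool's x, y, z each as a share of 800 mm, from -1 to 1, then the turn about the tool's z as a share of 90 degrees, from -1 to 1. A call has exactly 5 rows; each row is the pose to reach, as a shift and turn from the pose commanded when the call began, along the tool's axes at that moment; what a row does not reach only later rows make up. A row lasts 1/12 s, in which the tool goes at most 41.7 mm and 7.16 degrees, less where a joint would pass 70% of its speed; a pose out of reach is approached as far as the arm can. A call with a number of a shift or a turn outside -1 to 1 is refused whole. A call with a gripper value outside its range is refused whole. "gripper" is the opening, from 0 (shut) to 1 (fully open), set as the call begins (left out, the last holds). The fingers move at their own pace and stop on an object; the grip force is fixed at half the most. Time passes only in rows, so rows that repeat a pose let the fingers close, or fill a call up. It gives the time, the measured TCP pose, the force, the opening and the grip force at its end, in the units of the state.
- ctrl.get_obs(): the state, without advancing time (a new reading comes with each control period).
- ctrl.snapshot(name): name is "scene" or "top" or "wrist"; returns a dict with "color" (480x640x3 uint8, red, green, blue), "vertical_fov" (degrees; the focal length in pixels is half the picture's height over the tangent of half this angle, whatever the lens; pixels are square), "cx", "cy" (the principal point, pixels), "rvec" (rotation vector, rad) and "tvec" (3), from world to camera coordinates, as OpenCV has them. Camera axes: x right, y down, z forward; pixel columns grow to the right and rows downward; lengths in m; the calibration is good to about 2 mm. The wrist camera is an equidistant fisheye: a pixel r from the principal point sees the ray r / f radians off the axis. A picture is of the moment at which its call begins. There is no depth.
- ctrl.close_job(): hands the job in; it is judged then, once.
Trained networks look in a picture, given as the dict that the camera call returned (one of the last four; its "shot" number tells which), for a name from the list of things; names that differ only in an ending like _2 or _b are one class to them, and where a whole thing is asked for, a point or a joint stands for the part that bears it (a point fixed in the world has none). Each returns a list of dicts, best first, with "conf" (0 to 1); they miss things now and then, are a little off and sometimes report something else, mostly with a low value. They report only what shows in the picture. A call takes as long as a camera call. They do not tell look-alikes from the thing itself.
- ctrl.boxes_of(picture, thing): "xy" ([column, row] as shares, 0 to 1, of the picture: columns of its width, rows of its height, amid what is visible of it).
- ctrl.cut_out(picture, thing): "pixels" (480x640 bool, what is visible of it) and "xy" ([column, row] as shares, 0 to 1, of the picture: columns of its width, rows of its height, amid what is visible of it).
The state is a dict: "clock": time; "joint_pos": joint angles; "qvel": joint speeds; "tau": joint torques, N m; "tool_pos": TCP position; "orientation": TCP orientation; "force": force on the tool from outside, world axes, zero at the start; "moment": the same for the moment, N m; "opening": finger opening in m; "gripper_force": force on a finger pad.
Only numpy, scipy, OpenCV 4.12 (cv2) and the standard library are available. Lean on these libraries where they do the work, as an engineer would, in place of code of your own. Each camera call takes 0.05 s, during which the arm holds its last target. There are 200 camera calls.

## Task

The plate camera is finished for the day: pinch the two spring tabs of its dust cap together, fit the cap level into the rim of the upward-looking lens until it sits fully home, and let the tabs spring out under the rim so that it is latched. Feel for the rim and press gently, because the lens must not be forced; leave the other things on the bench where they are.

Things in the scene. Friction and masses are not known exactly. Their poses are not given: they have to be found in the camera images.
- camera: The plate camera, fixed to the bench: base plate 132 x 104 mm, grey finned body, black lens looking straight up. Origin on the bench under the lens axis; front (socket) faces its -x. The lens's fixed tube, 73 mm wide, ends 84 mm above the bench; out of it stands a front tube 64 mm wide with the rim on top. It does not yield to gentle pressing; over 22 N between cap and lens is forcing it.
- lens_axis (a point): Point on the lens axis 84 mm above the bench, at the top of the fixed tube; z up. The rim's top is 10 to 24 mm above this point, depending on how the focus was left (not measured; constant during the job). Rim: a lip 2.5 mm deep with a hole 52 mm across; below it the bore widens to a groove 55.6 mm across and 4 mm high. Glass 11 mm below the rim's top.
- cap: The loose black dust cap, 50 to 100 g, right way up. Origin: centre of its underside. Plug 50.6 mm across, 0 to 8 mm up, lower edge bevelled 1.9 mm; flange 59 mm across, 8 to 11 mm up. A soft seal stands 3 mm out under the flange: it meets the rim first, gives 2 N per mm, 1 N at first, 7 N when the flange is home. Hooks on the plug's +x and -x side, 1.8 to 4.3 mm up, 58.8 mm across, 49.2 pinched.
- cap_center (a point): Centre of the cap, 13 mm above its underside; z up, x from tab to tab. On its top two grey upright tabs, 21 mm wide (along y), 11 to 26 mm above the underside; outer faces 34 mm apart, 24.4 mm pinched to the stops, as needed to pass the rim. Let go while the flange is pressed home on the rim (within 1 mm) the hooks spring out under the lip; let go higher up they catch inside it.
- tab_a (a joint): Spring tab on the cap's +x side: travel inwards in m, 0 free, 0.0048 at the stop; its spring takes 1.5 N at first and 4.4 N at the stop. It stays at about 0.0016 (give or take 0.0007) when its hook has sprung out into the groove under the rim, at about 0.0034 when the hook is caught inside the lip.
- tab_b (a joint): Spring tab on the cap's -x side: the same.
- petri_1: Two stacked round culture dishes, 59 mm across and 30 mm high, loose, a bystander; origin at the centre of the underside.
- timer: Small white digital timer, 66 x 62 x 20 mm, loose, a bystander; origin at the centre of the underside.
Things that resemble listed ones, but are neither listed nor needed, are in the scene too. What is shaped like the cap but orange or red is not meant.

How it is judged:
By the outcome, as a careful person would: the job done as asked, in the order asked, and still so for the second after the job is handed in, with the robot touching nothing.
It also fails if it takes over 48 s, if anything falls off the work surface, if the arm or the gripper's body presses on something with over 40 N, if the wrist force passes 120 N, or if a joint passes its speed limit or range.

## Working session

There is one attempt and no reset: what is moved stays moved. The work goes in short steps, Python scripts to look and compute and a tool call to move; the robot and the scene stay as the last step left them, time stands still between calls to the robot, and variables do not carry over. Pictures are saved under pics/ and viewed, at most 10 in all, crops included, and the job is handed in when it is done.

Besides the shell and the picture viewer there is one more tool, called after ">>>" in YAML: its name, and indented under it one key for each argument. send_rows: Moves the arm, as the interface text tells. Shift numbers are shares of 800 mm and turn numbers shares of 90 degrees, none past 1 either way. Its arguments: {"type":"object","properties":{"deltas":{"type":"array","items":{"type":"array"}},"gripper":{"type":"number"}},"required":["deltas"]}

```bash
mkdir -p pics; ls; cat > h.py <<'E'
import numpy as np, cv2
from plant import ctrl
from scipy.spatial.transform import Rotation as R
def ray(s,px):
    f=240/np.tan(np.radians(s["vertical_fov"])/2)
    Rm=cv2.Rodrigues(np.array(s["rvec"],float))[0]; t=np.array(s["tvec"],float).ravel()
    u=np.array([(px[0]-s["cx"])/f,(px[1]-s["cy"])/f])
    if s.get("name")=="wrist":
        r=np.linalg.norm(u); d=np.r_[u/max(r,1e-9)*np.sin(r),np.cos(r)]
    else: d=np.r_[u,1]
    return -Rm.T@t, Rm.T@d
def at_z(s,px,z):
    c,d=ray(s,px); return c+d*(z-c[2])/d[2]
def proj(s,P):
    f=240/np.tan(np.radians(s["vertical_fov"])/2)
    Rm=cv2.Rodrigues(np.array(s["rvec"],float))[0]; t=np.array(s["tvec"],float).ravel()
    q=np.atleast_2d(P)@Rm.T+t
    if s.get("name")=="wrist":
        rho=np.linalg.norm(q[:,:2],axis=1); th=np.arctan2(rho,q[:,2]); u=q[:,:2]*(th/np.maximum(rho,1e-9))[:,None]
    else: u=q[:,:2]/q[:,2:]
    return u*f+[s["cx"],s["cy"]]
def snap(n):
    s=ctrl.snapshot(n); s["name"]=n; return s
def save(s,n,crop=None,k=1):
    im=s["color"][...,::-1]
    if crop: im=im[crop[1]:crop[3],crop[0]:crop[2]]
    cv2.imwrite("pics/"+n,cv2.resize(im,None,fx=k,fy=k,interpolation=cv2.INTER_CUBIC))
E
python3 - <<'E'
from h import *
print(ctrl.get_obs())
for n in ("top","scene","wrist"):
    s=snap(n); save(s,n+"0.png")
    c,_=ray(s,(320,240)); print(n,[k for k in s],s["vertical_fov"],s["cx"],s["cy"],c)
    for t in ("cap","camera","petri_1","timer"):
        for b in ctrl.boxes_of(s,t)[:4]:
            p=np.array(b["xy"])*[640,480]; print(t,round(b["conf"],2),p.round(),at_z(s,p,0.0 if t!="camera" else .1).round(3))
E
```

```text
pics
{'clock': 0.0, 'joint_pos': array([ 8.10218847e+01,  2.05902192e+01,  6.33986104e-01, -1.89397343e-02,
       -7.01369877e+01, -1.65065793e+01]), 'qvel': array([ 0.04311188, -0.08809993, -0.04120906, -0.11139376,  0.02001593,
       -0.01635618]), 'tau': array([-8.31979196e-05, -5.82719564e+01,  2.93053901e+01,  6.99709877e+00,
        7.01659505e-03, -1.52853718e-04]), 'tool_pos': array([0.29029258, 0.60896307, 0.29124166]), 'orientation': array([ 1.79905562e+02, -9.41789649e-03, -2.54911366e+01]), 'force': array([ 0.37625534, -0.639659  ,  0.2904802 ]), 'moment': array([-0.01247578, -0.03166114,  0.04770362]), 'gripper_force': 0.0, 'opening': 0.08770056083056936}
top ['color', 'vertical_fov', 'cx', 'cy', 'rvec', 'tvec', 'shot', 'name'] 46.513482891871334 313.90175776121 238.19908921850765 [ 0.40934    -0.10802791  1.06744547]
cap 0.97 [190. 270.] [0.52  0.154 0.   ]
cap 0.93 [447. 255.] [ 0.536 -0.342  0.   ]
cap 0.81 [289. 271.] [ 0.512 -0.038  0.   ]
cap 0.69 [238. 312.] [0.436 0.061 0.   ]
camera 0.63 [362. 241.] [ 0.553 -0.174  0.1  ]
petri_1 0.58 [294. 176.] [ 0.7  -0.05  0.  ]
timer 0.58 [333. 340.] [ 0.381 -0.119  0.   ]
timer 0.37 [246. 315.] [0.43  0.045 0.   ]
scene ['color', 'vertical_fov', 'cx', 'cy', 'rvec', 'tvec', 'shot', 'name'] 54.56750690412838 314.84279006411396 238.86892067005576 [ 0.03823299 -0.36772462  0.70832506]
cap 0.88 [207. 237.] [0.52  0.155 0.   ]
cap 0.84 [435. 318.] [ 0.541 -0.333  0.   ]
cap 0.78 [219. 277.] [0.444 0.069 0.   ]
cap 0.75 [282. 269.] [ 0.515 -0.032  0.   ]
camera 0.67 [362. 271.] [ 0.504 -0.202  0.1  ]
camera 0.45 [329. 207.] [ 0.621 -0.082  0.1  ]
petri_1 0.62 [327. 207.] [ 0.713 -0.031  0.   ]
wrist ['color', 'vertical_fov', 'cx', 'cy', 'rvec', 'tvec', 'shot', 'name'] 65.70646984690485 322.74272258160426 240.71630299163206 [0.35733313 0.57640869 0.38406639]
```

View pics/top0.png

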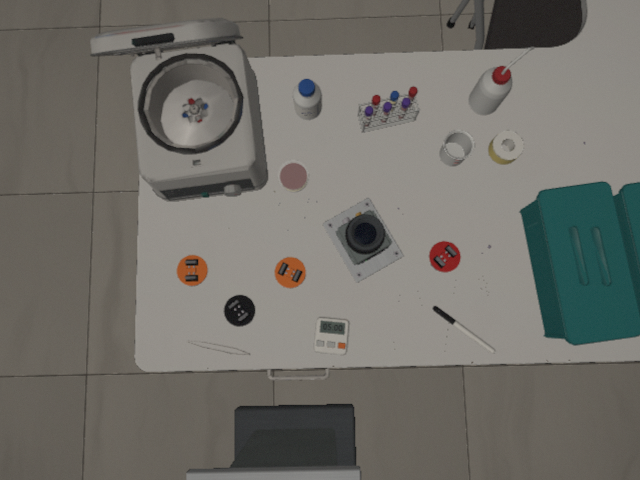

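View pics/scene0.png

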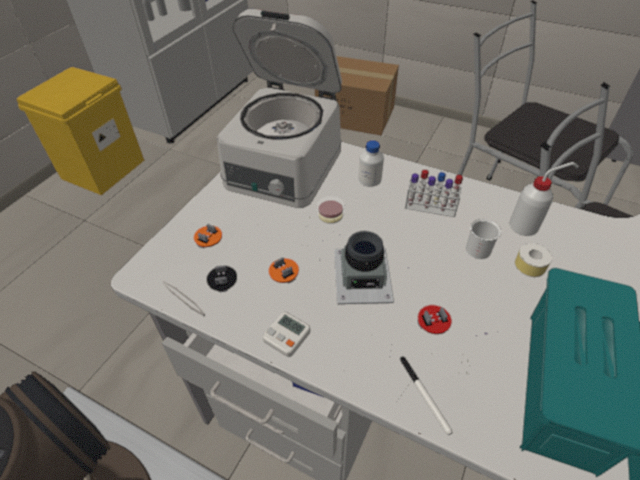

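Cap-shaped candidates (top picture): orange (190,270), orange (289,271), red (447,255) and black (238,312). Only the black one fits the description. I'll confirm it in a crop.

```bash
cat >> h.py <<'E'
def togo(target, yaw=None):
    "shares for a TCP target in tool axes, and turn share"
    o=ctrl.get_obs(); Rm=R.from_euler("xyz",[180,0,o["orientation"][2]],degrees=True).as_matrix()
    d=Rm.T@(np.array(target)-o["tool_pos"])
    t=0 if yaw is None else -((yaw-o["orientation"][2]+90)%180-90)  # tool z is down
    return (d/.8).round(4), round(t/90,4), o["orientation"].round(2)
E
python3 - <<'E'
from h import *
s=snap("scene"); t=snap("top")
a=cv2.resize(s["color"][247:307,182:262,::-1],(400,300),interpolation=2)
b=cv2.resize(t["color"][282:342,198:278,::-1],(400,300),interpolation=2)
cv2.imwrite("pics/capc.png",np.hstack([a,b]))
# cap flange and lens from masks
for p in (s,t):
    for th,z in (("cap",.011),("camera",.1)):
        for m in ctrl.cut_out(p,th)[:4]:
            c=np.array(m["xy"])*[640,480]
            ys,xs=np.nonzero(m["pixels"]); col=np.median(p["color"][m["pixels"]],axis=0)
            print(p["name"],th,round(m["conf"],2),c.round(),col,at_z(p,(xs.mean(),ys.mean()),z).round(4))
print(togo([.38,.06,.29],-25))
E
```

```text
scene cap 0.97 [219. 277.] [39. 38. 38.] [0.4377 0.0567 0.011 ]
scene cap 0.94 [206. 233.] [172.  96.  50.] [0.5157 0.1476 0.011 ]
scene cap 0.83 [434. 317.] [153.  42.  40.] [ 0.529  -0.3317  0.011 ]
scene cap 0.67 [282. 266.] [180.  96.  44.] [ 0.5072 -0.0395  0.011 ]
scene camera 0.59 [364. 268.] [79. 83. 80.] [ 0.5057 -0.2008  0.1   ]
top cap 0.97 [445. 257.] [129.  36.  34.] [ 0.5315 -0.3333  0.011 ]
top cap 0.82 [290. 270.] [156.5  84.   42. ] [ 0.509  -0.0392  0.011 ]
top cap 0.64 [190. 269.] [155.  83.  41.] [0.5179 0.1475 0.011 ]
top cap 0.6 [238. 312.] [28. 28. 28.] [0.4395 0.0573 0.011 ]
top camera 0.73 [362. 239.] [92. 93. 89.] [ 0.5541 -0.1737  0.1   ]
(array([0.3965, 0.5716, 0.0027]), np.float64(-0.0054), array([180.  ,  -0.  , -25.48]))
```

View pics/capc.png

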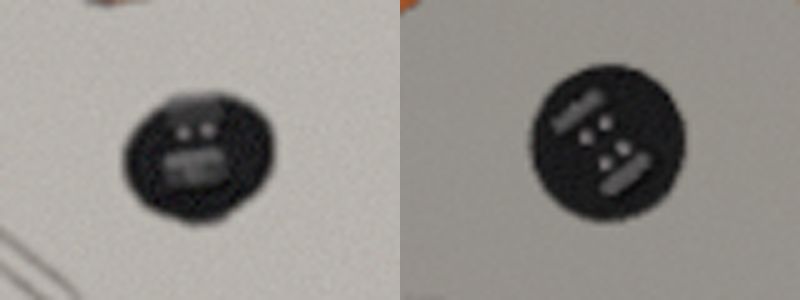

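The crop confirms a black cap with two grey tabs at top (238,312). The tab line runs at about 36° in the world. I'll move above it.

>>> send_rows:
  deltas:
    - [[0.05,0.058,0.012],0.06]
    - [[0.09,0.105,0.024],0.12]
    - [[0.13,0.152,0.036],0.18]
    - [[0.165,0.193,0.045],0.24]
    - [[0.195,0.228,0.05],0.317]
  gripper: 1

```text
clock: 1.47
tool_pos: [0.3438, 0.409, 0.2567]
orientation: [180.0, -0.0, -54.2]
force: [0.1, -0.2, 0.1]
opening: 0.0879
gripper_force: 0.0
```

```bash
python3 - <<'E'
from h import *
print(ctrl.get_obs()["tool_pos"],togo([.439,.057,.2],-54))
E
```

```text
[0.34381326 0.40902672 0.25669382] (array([0.4266, 0.1606, 0.0709]), np.float64(-0.0026), array([180.  ,  -0.  , -54.23]))
```

>>> send_rows:
  deltas:
    - [[0.045,0.017,0.008],0]
    - [[0.09,0.034,0.015],0]
    - [[0.137,0.051,0.022],0]
    - [[0.182,0.068,0.03],0]
    - [[0.23,0.086,0.038],0]

```text
clock: 1.88
tool_pos: [0.3963, 0.2201, 0.227]
orientation: [-179.9, 0.0, -54.0]
force: [1.1, 0.0, -1.3]
opening: 0.0879
gripper_force: 0.0
```

>>> send_rows:
  deltas:
    - [[0.045,0.017,0.008],0]
    - [[0.09,0.034,0.015],0]
    - [[0.137,0.051,0.022],0]
    - [[0.182,0.068,0.03],0]
    - [[0.197,0.075,0.033],0]

```text
clock: 2.3
tool_pos: [0.4402, 0.0554, 0.1998]
orientation: [179.9, 0.0, -54.1]
force: [-0.4, -0.4, -0.2]
opening: 0.0874
gripper_force: 0.0
```

>>> send_rows:
  deltas:
    - [[0,0,0],0]
    - [[0,0,0],0]
    - [[0,0,0],0]
    - [[0,0,0],0]
    - [[0,0,0],0]

```text
clock: 2.72
tool_pos: [0.4403, 0.0599, 0.2006]
orientation: [-180.0, -0.0, -53.9]
force: [-0.6, 0.6, -0.5]
opening: 0.0874
gripper_force: 0.0
```

```bash
python3 - <<'E'
from h import *
s=snap("wrist"); save(s,"w1.png"); o=ctrl.get_obs(); print(o["clock"],o["tool_pos"],o["orientation"])
np.save("w1.npy",s,allow_pickle=True)
for th,z in (("cap",.011),("cap_center",.018),("camera",.1),("tab_a",.02)):
    for m in ctrl.cut_out(s,th)[:4]:
        ys,xs=np.nonzero(m["pixels"]); print(th,round(m["conf"],2),xs.mean().round(1),ys.mean().round(1),xs.min(),xs.max(),ys.min(),ys.max(),np.median(s["color"][m["pixels"]],axis=0),at_z(s,(xs.mean(),ys.mean()),z).round(4))
E
```

```text
2.7667 [0.44028182 0.0598234  0.20057993] [-1.79969777e+02 -1.27015783e-03 -5.39247918e+01]
cap 0.88 186.7 259.0 155 220 228 293 [190.  88.  10.] [0.5191 0.1445 0.011 ]
cap 0.8 325.5 78.2 286 365 41 116 [197.  94.   9.] [ 0.5086 -0.0384  0.011 ]
cap 0.72 324.2 230.3 288 361 194 266 [40. 39. 37.] [0.4404 0.0568 0.011 ]
cap_center 0.59 186.8 259.1 155 220 229 293 [191.  88.  10.] [0.5181 0.1409 0.018 ]
tab_a 0.83 343.6 66.4 334 352 53 81 [91. 88. 86.] [ 0.5026 -0.0522  0.02  ]
tab_a 0.74 307.3 84.1 299 316 71 97 [95. 94. 92.] [ 0.5159 -0.026   0.02  ]
tab_a 0.7 197.8 274.1 188 206 264 287 [89. 85. 83.] [0.5036 0.1454 0.02  ]
tab_a 0.58 304.9 234.7 301 309 220 249 [96.  93.5 90.5] [0.4515 0.0664 0.02  ]
```

View pics/w1.png

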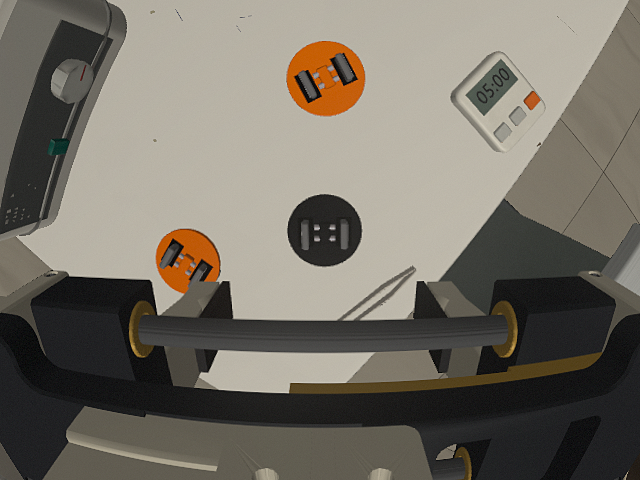

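The wrist view shows the black cap at (324,230), with its tabs at about (305,235) and (344,234). They are nearly in line with the closing direction. I'll refine the yaw, and measure the lens from the top and scene pictures.

```bash
python3 - <<'E'
from h import *
s=np.load("w1.npy",allow_pickle=True).item()
g=cv2.cvtColor(s["color"],cv2.COLOR_RGB2GRAY)
m=np.zeros_like(g); m[205:260,295:355]=(g[205:260,295:355]>62)
n,l,st,c=cv2.connectedComponentsWithStats(m)
P=[]
for i in range(1,n):
    if st[i,4]>60:
        print(st[i],c[i]); 
        pts=np.argwhere(l==i)[:,::-1]; w=np.array([at_z(s,p,.022)[:2] for p in pts]); print(w.mean(0)); P.append(w.mean(0)); print("long axis",np.degrees(np.arctan2(*np.linalg.svd(w-w.mean(0),full_matrices=False)[2][0][::-1])))
d=P[0]-P[1]; print("sep",np.linalg.norm(d),np.degrees(np.arctan2(d[1],d[0])),sum(P)/2)
# lens: dark blob
for n in ("top","scene"):
    q=snap(n); cc=(362,238) if n=="top" else (364,250)
    save(q,n+"L.png",(cc[0]-50,cc[1]-45,cc[0]+50,cc[1]+45),4)
a=[cv2.imread(f"pics/{n}L.png") for n in("top","scene")]; cv2.imwrite("pics/L.png",np.hstack(a))
print(togo([.4404,.0568,.0795]))
E
```

```text
[341 220   7  30 188] [343.93085106 235.34042553]
[0.42767097 0.04893171]
long axis 127.51424697794965
[301 222   8  28 196] [304.39795918 235.95408163]
[0.45151482 0.06692101]
long axis 128.4903842195222
sep 0.029868781429138326 -142.96679407614022 [0.4395929  0.05792636]
(array([0.0025, 0.0016, 0.1511]), 0.0, array([-180.  ,    0.  ,  -53.99]))
```

View pics/L.png

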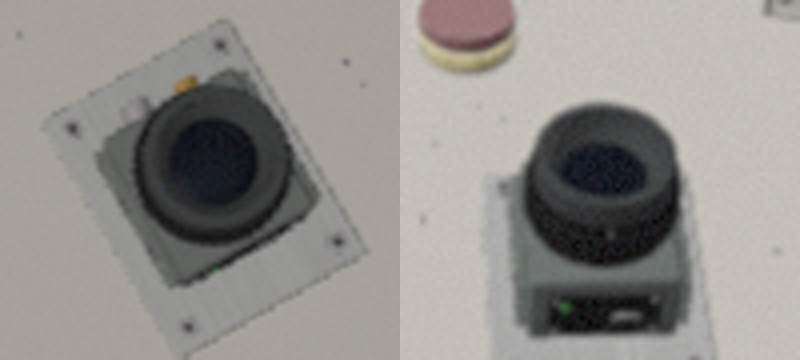

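>>> send_rows:
  deltas:
    - [[0.001,0.001,0.04],-0.005]
    - [[0.0023,0.0021,0.08],-0.011]
    - [[0.0023,0.0021,0.11],-0.011]
    - [[0.0023,0.0021,0.125],-0.011]
    - [[0.0023,0.0021,0.13],-0.011]

```text
clock: 3.48
tool_pos: [0.4388, 0.0558, 0.0943]
orientation: [179.8, 0.0, -53.0]
force: [0.2, 0.3, 0.3]
opening: 0.0878
gripper_force: 0.0
```

>>> send_rows:
  deltas:
    - [[0,0,0.008],0]
    - [[0,0,0.015],0]
    - [[0,0,0.02],0]
    - [[0,0,0.02],0]
    - [[0,0,0.02],0]

```text
clock: 3.9
tool_pos: [0.4402, 0.0566, 0.0807]
orientation: [-180.0, -0.0, -53.0]
force: [0.0, 0.8, 0.2]
opening: 0.0877
gripper_force: 0.0
```

```bash
python3 - <<'E'
from h import *
print(ctrl.get_obs()["tool_pos"],togo([.44,.0573,.0797],-53))
s=snap("wrist"); save(s,"w2.png",(160,140,480,380),2)
E
```

```text
[0.44021182 0.05656072 0.08069029] (array([-0.0009, -0.0003,  0.0012]), np.float64(-0.0002), array([-1.7997e+02, -1.0000e-02, -5.3020e+01]))
```

View pics/w2.png

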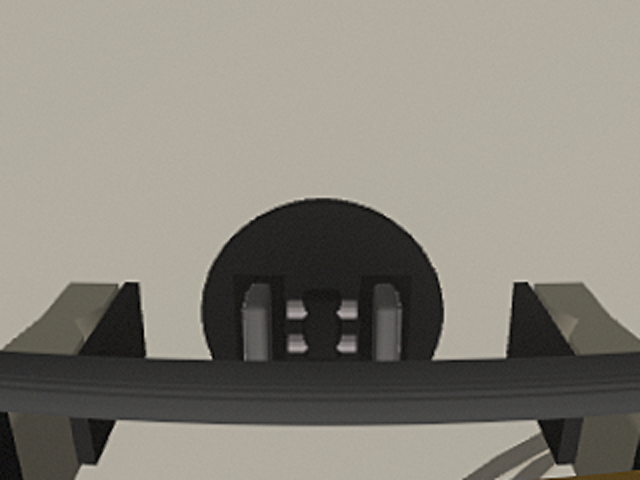

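The cap lies centred between the pads and the tabs are square to them. I'll close the gripper to pinch it.

>>> send_rows:
  deltas:
    - [[0,0,0.001],0]
    - [[0,0,0.001],0]
    - [[0,0,0.001],0]
    - [[0,0,0.001],0]
    - [[0,0,0.001],0]
  gripper: 0

```text
clock: 4.37
tool_pos: [0.4401, 0.0565, 0.0797]
orientation: [-180.0, -0.0, -53.0]
force: [1.0, -0.1, -1.3]
opening: 0.06
gripper_force: 0.0
```

>>> send_rows:
  deltas:
    - [[0,0,0],0]
    - [[0,0,0],0]
    - [[0,0,0],0]
    - [[0,0,0],0]
    - [[0,0,0],0]

```text
clock: 4.78
tool_pos: [0.44, 0.0564, 0.0796]
orientation: [-180.0, -0.0, -53.0]
force: [-0.3, -0.4, 0.7]
opening: 0.0265
gripper_force: 3.9
```

```bash
python3 - <<'E'
from h import *
o=ctrl.get_obs();print(o["opening"],o["gripper_force"],o["tool_pos"],o["force"],o["clock"])
E
```

```text
0.026461650627860746 3.882611319422722 [0.44003839 0.0564482  0.07958132] [-0.32168653 -0.36826146  0.66037629] 4.7833
```

>>> send_rows:
  deltas:
    - [[0,0,0],0]
    - [[0,0,0],0]
    - [[0,0,0],0]
    - [[0,0,0],0]
    - [[0,0,-0.005],0]

```text
clock: 5.2
tool_pos: [0.4396, 0.0562, 0.0831]
orientation: [179.9, 0.0, -53.0]
force: [-0.4, 0.2, -0.8]
opening: 0.0231
gripper_force: 30.0
```

>>> send_rows:
  deltas:
    - [[0,0,-0.04],0]
    - [[0,0,-0.08],0]
    - [[0,0,-0.12],0]
    - [[0,0,-0.16],0]
    - [[0,0,-0.2],0]

```text
clock: 5.62
tool_pos: [0.4395, 0.0562, 0.2453]
orientation: [-180.0, 0.0, -53.0]
force: [1.1, 0.4, -1.8]
opening: 0.023
gripper_force: 30.0
```

```bash
python3 - <<'E'
from h import *
o=ctrl.get_obs();print(o["opening"],o["gripper_force"],o["tool_pos"],o["force"],o["clock"])
# lens ring from top and scene: dark pixel ellipses in area
for n,cc in (("top",(362,238)),("scene",(364,250))):
    q=snap(n); m=ctrl.cut_out(q,"camera")[0]["pixels"]
    g=cv2.cvtColor(q["color"],cv2.COLOR_RGB2GRAY)
    mm=((g<72)&m).astype(np.uint8); mm=cv2.morphologyEx(mm,cv2.MORPH_OPEN,np.ones((3,3)))
    k,l,st,c=cv2.connectedComponentsWithStats(mm)
    i=1+st[1:,4].argmax(); print(n,st[i],c[i],at_z(q,c[i],.09).round(4))
E
```

```text
0.022994645185123057 29.99479204416275 [0.43946655 0.05617607 0.24529572] [ 1.10674201  0.3726701  -1.75930776] 5.6167
top [ 345  215   40   40 1253] [364.52992817 234.16440543] [ 0.566  -0.1789  0.09  ]
scene [ 345  232   39   40 1211] [364.03055326 251.95540875] [ 0.553  -0.1843  0.09  ]
```

>>> send_rows:
  deltas:
    - [[0.045,0.01,0],0]
    - [[0.09,0.02,0],0]
    - [[0.135,0.03,0],0]
    - [[0.18,0.04,0],0]
    - [[0.2,0.045,0],0]

```text
clock: 6.23
tool_pos: [0.5078, -0.0959, 0.2414]
orientation: [179.8, 0.1, -53.1]
force: [0.2, 0.6, -1.0]
opening: 0.0227
gripper_force: 30.0
```

>>> send_rows:
  deltas:
    - [[0.02,0.004,0],0]
    - [[0.034,0.006,0],0]
    - [[0.034,0.006,0],0]
    - [[0.034,0.006,0],0]
    - [[0.034,0.006,0],0]

```text
clock: 6.65
tool_pos: [0.5194, -0.1172, 0.2428]
orientation: [179.9, 0.1, -53.0]
force: [0.1, 0.2, -0.2]
opening: 0.0228
gripper_force: 30.0
```

```bash
python3 - <<'E'
from h import *
o=ctrl.get_obs();print(o["opening"],o["tool_pos"],o["force"],o["clock"],o["joint_pos"])
s=snap("wrist"); save(s,"w3.png"); np.save("w3.npy",s,allow_pickle=True)
for m in ctrl.cut_out(s,"cap")[:3]+ctrl.cut_out(s,"camera")[:2]:
    ys,xs=np.nonzero(m["pixels"]); print(m["conf"],xs.min(),xs.max(),ys.min(),ys.max())
print(proj(s,[[.5655,-.178,.1]]))
E
```

```text
0.022841400964280542 [ 0.51943987 -0.11718193  0.24282115] [ 0.14411736  0.15901776 -0.16568067] 6.65 [ 8.38803741e+00  9.44978499e+00 -2.12828298e+01 -2.07876521e-02
 -5.93481664e+01  2.86008200e+01]
0.88 265 380 240 320
0.74 423 484 0 61
0.57 253 273 262 282
0.93 239 401 65 200
[[320.91337625 134.35743283]]
```

View pics/w3.png

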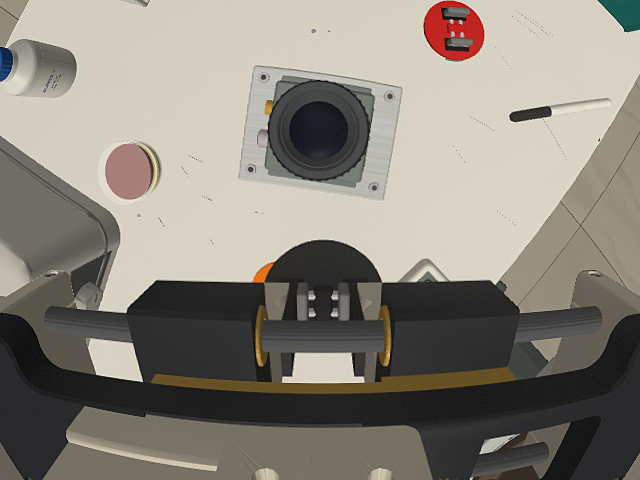

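The wrist view shows the lens at (319,130) and the held cap at about (322,285). I'll take a contrast-stretched crop to find the rim edges.

```bash
python3 - <<'E'
from h import *
s=np.load("w3.npy",allow_pickle=True).item()
o=ctrl.get_obs()
g=cv2.cvtColor(s["color"],cv2.COLOR_RGB2GRAY).astype(float)
c0,_=ray(s,(320,240)); print("cam",c0)
gb=cv2.GaussianBlur(g,(0,0),1)
# mean intensity on projected circles for hypothesised radius at z=.1 around each candidate centre
th=np.linspace(0,2*np.pi,240)
def circ(x,y,r,z): 
    uv=proj(s,np.c_[x+r*np.cos(th),y+r*np.sin(th),np.full(240,z)]).astype(np.float32)
    return cv2.remap(gb.astype(np.float32),uv[:,0],uv[:,1],1).ravel()
for r in np.arange(.016,.042,.001): print(round(r*1000),circ(.5655,-.178,r,.1).mean().round(1),end="; ")
print()
from scipy.optimize import minimize
# edge fits: maximise radial derivative
for r0,z,name in ((.0365,.084,"tube"),(.032,.10,"rim outer"),(.026,.10,"hole")):
  for sg in (1,-1):
    best=None
    for dx in (-.002,0,.002):
      for dy in (-.002,0,.002):
        q=minimize(lambda p:-sg*(circ(p[0],p[1],p[2]+.0008,z)-circ(p[0],p[1],p[2]-.0008,z)).mean(),[.5655+dx,-.178+dy,r0],method="Nelder-Mead",options=dict(initial_simplex=[[.5655+dx,-.178+dy,r0],[.5675+dx,-.178+dy,r0],[.5655+dx,-.176+dy,r0],[.5655+dx,-.178+dy,r0+.001]]))
        if best is None or q.fun<best.fun: best=q
    print(name,sg,best.x.round(4),best.fun.round(2))
cr=s["color"][75:190,255:385,::-1].astype(float); cr=np.clip((cr-10)*2.6,0,255).astype(np.uint8)
cv2.imwrite("pics/w3c.png",cv2.resize(cr,None,fx=5,fy=5,interpolation=2))
E
```

```text
cam [ 0.56394231 -0.17762875  0.33470461]
16 34.0; 17 36.8; 18 39.3; 19 42.5; 20 47.7; 21 53.5; 22 59.3; 23 63.5; 24 66.0; 25 67.6; 26 68.9; 27 68.4; 28 65.9; 29 70.8; 30 84.2; 31 96.9; 32 106.2; 33 113.1; 34 122.0; 35 138.5; 36 154.1; 37 161.4; 38 166.0; 39 170.5; 40 176.3; 41 182.8; 
tube 1 [ 0.5688 -0.1793  0.0345] -65.74
tube -1 [ 0.5554 -0.1709  0.0389] 1.37
rim outer 1 [ 0.5685 -0.1792  0.0323] -68.66
rim outer -1 [ 0.5546 -0.1244  0.0244] -17.81
hole 1 [ 0.5654 -0.1724  0.0255] -21.69
hole -1 [ 0.5671 -0.1823  0.0272] -4.88
```

View pics/w3c.png

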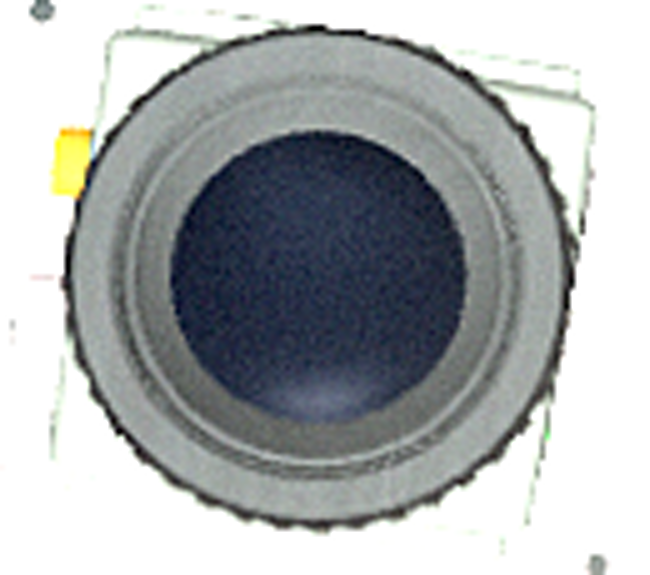

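```bash
python3 - <<'E'
from h import *
from scipy.optimize import least_squares
s=np.load("w3.npy",allow_pickle=True).item(); o=ctrl.get_obs()
for px,z in (((318.9,129.6),.095),((318.9,129.6),.105),((319.2,130.4),.084)): print(at_z(s,px,z).round(4))
# held cap: flange arc edge -> centre (top face edge z = cap bottom+.011)
T=o["tool_pos"]; zf=T[2]-.0796+.011
g=cv2.GaussianBlur(cv2.cvtColor(s["color"],cv2.COLOR_RGB2GRAY),(0,0),.8)
pts=[]
for u in range(285,362,4):
    col=g[225:285,u].astype(int); v=225+np.argmin(np.diff(col)); pts.append((u+.0,v+.5))
W=np.array([at_z(s,p,zf)[:2] for p in pts])
def f(c): return np.hypot(W[:,0]-c[0],W[:,1]-c[1])-.0295
r=least_squares(f,T[:2],loss="soft_l1",f_scale=.0005); print("cap",r.x,"tcp",T,"rms",np.std(r.fun))
print("tool-frame off (x,y)", (r.x-T[:2])@np.array([[.602,-.799],[-.799,-.602]]))
t=snap("top");sc=snap("scene")
for P in ([.566,-.1787,.095],[.5685,-.179,.095]): print(proj(t,[P]),proj(sc,[P]))
E
```

```text
[ 0.5684 -0.1797  0.095 ]
[ 0.5682 -0.1796  0.105 ]
[ 0.5681 -0.1795  0.084 ]
cap [ 0.51881605 -0.11763333] tcp [ 0.51972872 -0.11687489  0.24359752] rms 0.00025449432399778516
tool-frame off (x,y) [5.65761547e-05 1.18580176e-03]
[[364.60066331 233.70154393]] [[364.22352682 244.11374965]]
[[364.71772156 232.29685235]] [[364.9372012  243.23679309]]
```

>>> send_rows:
  deltas:
    - [[0.03,0,0],0]
    - [[0.06,-0.001,0.01],0]
    - [[0.085,-0.002,0.03],0]
    - [[0.098,-0.002,0.045],0]
    - [[0.098,-0.002,0.053],0]

```text
clock: 7.32
tool_pos: [0.5685, -0.1802, 0.199]
orientation: [179.9, 0.1, -53.1]
force: [-0.5, -0.3, -0.8]
opening: 0.0228
gripper_force: 30.0
```

>>> send_rows:
  deltas:
    - [[0,0,0],0]
    - [[0,0,0],0]
    - [[0,0,0],0]
    - [[0,0,0],0]
    - [[0,0,0],0]

```text
clock: 7.73
tool_pos: [0.5686, -0.1789, 0.2022]
orientation: [-179.9, -0.1, -53.0]
force: [0.7, 0.4, -0.6]
opening: 0.023
gripper_force: 30.0
```

```bash
python3 - <<'E'
from h import *
o=ctrl.get_obs(); print(o["tool_pos"],o["orientation"],o["force"],o["clock"])
s=snap("wrist"); np.save("w4.npy",s,allow_pickle=True)
cr=s["color"][190:330,230:420,::-1].astype(float); cr=np.clip((cr-10)*2.6,0,255).astype(np.uint8)
cv2.imwrite("pics/w4c.png",cv2.resize(cr,None,fx=4,fy=4,interpolation=2))
E
```

```text
[ 0.56857402 -0.17885784  0.20220234] [-1.79926722e+02 -5.78055815e-02 -5.29801204e+01] [ 0.69870447  0.37649549 -0.63637842] 7.7333
```

View pics/w4c.png

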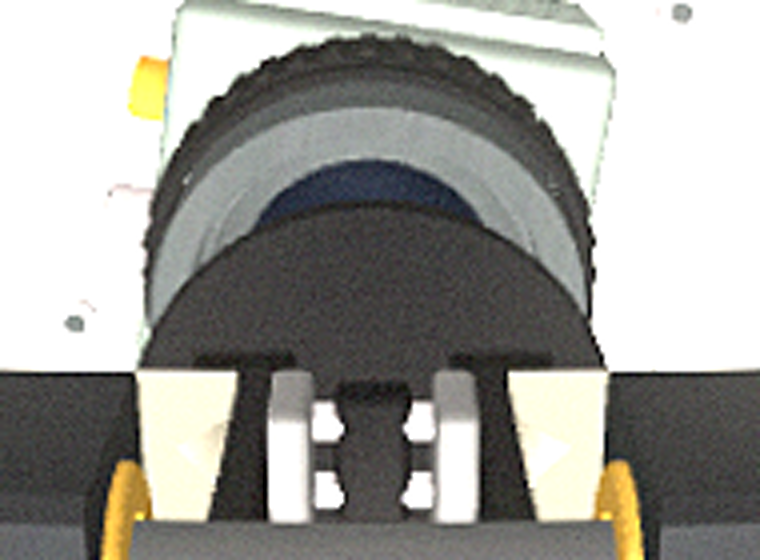

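```bash
python3 - <<'E'
from h import *
from scipy.optimize import least_squares
s=np.load("w4.npy",allow_pickle=True).item(); T=ctrl.get_obs()["tool_pos"]
g=cv2.GaussianBlur(cv2.cvtColor(s["color"],cv2.COLOR_RGB2GRAY),(0,0),.7).astype(float)
c=np.array([322.5,270.])  # rays outward upward from here
M=np.array([[.602,-.799],[-.799,-.602]])
def radial(cen,a0,a1,r0,r1,sgn):
    out=[]
    for a in np.radians(np.arange(a0,a1,4)):
        rr=np.arange(r0,r1,.25); u=cen[0]+rr*np.cos(a); v=cen[1]-rr*np.sin(a)
        p=cv2.remap(g.astype(np.float32),u.astype(np.float32),v.astype(np.float32),1).ravel()
        d=sgn*np.gradient(p); i=d.argmax(); out.append((u[i],v[i]))
    return np.array(out)
def fitc(pts,r,z,free):
    def f(q):
        zz=q[2] if free else z
        W=np.array([at_z(s,p,zz)[:2] for p in pts]); return np.hypot(W[:,0]-q[0],W[:,1]-q[1])-r
    q=least_squares(f,[T[0],T[1]]+([z] if free else []),loss="soft_l1",f_scale=.0003); return q.x,np.abs(q.fun).mean()
# flange: dark inside -> brighter outside. flange px centre ~ crop(374,430)->(323.5,297)
fl=radial((323.5,297),50,131,45,65,1)
print("flange",fitc(fl,.0295,T[2]-.0796+.011,False)); cap=fitc(fl,.0295,T[2]-.0686,False)[0]
# rim outer: grey -> darker. centre crop(369,325)->(322,271)
ro=radial((322,271),25,156,49,60,-1); print(ro[::6].round(1).tolist())
x,e=fitc(ro,.032,.1,True); print("rim free",x,e)
for z in (.094,.1,.106): print(z,fitc(ro,.032,z,False))
print("lens-cap in tool x,y mm",(M@(x[:2]-cap[:2])*1000).round(2), "cap-tcp",(M@(cap[:2]-T[:2])*1000).round(2))
E
```

```text
flange (array([ 0.56814619, -0.17934804]), np.float64(0.0013185213756513891))
[[372.1, 247.7], [358.1, 229.5], [338.1, 218.4], [315.3, 216.7], [293.3, 223.2], [276.3, 239.0]]
rim free [ 0.56812719 -0.17821386  0.09283778] 0.00017206601313777935
0.094 (array([ 0.56826656, -0.17838404]), np.float64(0.000180274465037706))
0.1 (array([ 0.56904071, -0.17926799]), np.float64(0.00026471326592131017))
0.106 (array([ 0.56986795, -0.18016254]), np.float64(0.0003698469732272435))
lens-cap in tool x,y mm [-0.92 -0.67] cap-tcp [0.08 0.57]
```

The rim fits at z ≈ 0.094 and the lens is within 1 mm of the tool axis. I'll apply a small lateral correction and then descend, feeling for contact.

>>> send_rows:
  deltas:
    - [[-0.0005,-0.0009,0.003],0]
    - [[-0.0005,-0.0009,0.006],0]
    - [[-0.0005,-0.0009,0.009],0]
    - [[-0.0005,-0.0009,0.012],0]
    - [[-0.0005,-0.0009,0.0145],0]

```text
clock: 8.2
tool_pos: [0.5686, -0.1786, 0.1891]
orientation: [180.0, 0.0, -53.0]
force: [-0.3, -0.5, -0.4]
opening: 0.0229
gripper_force: 30.0
```

>>> send_rows:
  deltas:
    - [[0,0,0.001],0]
    - [[0,0,0.002],0]
    - [[0,0,0.003],0]
    - [[0,0,0.004],0]
    - [[0,0,0.005],0]

```text
clock: 8.62
tool_pos: [0.5688, -0.1786, 0.1855]
orientation: [-180.0, -0.0, -53.0]
force: [-0.1, 0.2, -0.6]
opening: 0.023
gripper_force: 30.0
```

>>> send_rows:
  deltas:
    - [[0,0,0.001],0]
    - [[0,0,0.002],0]
    - [[0,0,0.003],0]
    - [[0,0,0.004],0]
    - [[0,0,0.005],0]

```text
clock: 9.03
tool_pos: [0.5688, -0.1786, 0.1815]
orientation: [180.0, -0.0, -53.0]
force: [-0.4, 1.2, -1.5]
opening: 0.0232
gripper_force: 30.0
```

>>> send_rows:
  deltas:
    - [[0,0,0.001],0]
    - [[0,0,0.002],0]
    - [[0,0,0.003],0]
    - [[0,0,0.004],0]
    - [[0,0,0.005],0]

```text
clock: 9.45
tool_pos: [0.5687, -0.1786, 0.1775]
orientation: [-180.0, -0.0, -53.0]
force: [-0.6, 0.7, -1.4]
opening: 0.0227
gripper_force: 30.0
```

>>> send_rows:
  deltas:
    - [[0,0,0.0005],0]
    - [[0,0,0.001],0]
    - [[0,0,0.0015],0]
    - [[0,0,0.002],0]
    - [[0,0,0.0025],0]

```text
clock: 9.87
tool_pos: [0.5688, -0.1786, 0.1756]
orientation: [-180.0, -0.0, -53.0]
force: [-0.7, 0.6, -1.6]
opening: 0.0231
gripper_force: 30.0
```

>>> send_rows:
  deltas:
    - [[0,0,0.0005],0]
    - [[0,0,0.001],0]
    - [[0,0,0.0015],0]
    - [[0,0,0.002],0]
    - [[0,0,0.0025],0]

```text
clock: 10.28
tool_pos: [0.5692, -0.1787, 0.174]
orientation: [-180.0, -0.0, -53.0]
force: [0.2, -0.5, 2.7]
opening: 0.0229
gripper_force: 30.0
```

>>> send_rows:
  deltas:
    - [[0,0,0.0003],0]
    - [[0,0,0.0006],0]
    - [[0,0,0.0009],0]
    - [[0,0,0.0012],0]
    - [[0,0,0.0012],0]

```text
clock: 10.7
tool_pos: [0.5694, -0.1788, 0.173]
orientation: [-179.9, -0.1, -53.0]
force: [2.4, -3.3, -0.3]
opening: 0.0232
gripper_force: 30.0
```

Contact came at rim height (rim ≈ 0.095). The bevel is pushing the tool toward +x of the tool frame, so I'll shift that way.

>>> send_rows:
  deltas:
    - [[0.0005,0,0],0]
    - [[0.001,0,0],0]
    - [[0.0013,0,0],0]
    - [[0.0013,0,0],0]
    - [[0.0013,0,0],0]

```text
clock: 11.12
tool_pos: [0.5695, -0.1793, 0.1725]
orientation: [-180.0, 0.0, -53.0]
force: [3.4, -1.0, 0.2]
opening: 0.023
gripper_force: 30.0
```

>>> send_rows:
  deltas:
    - [[0,0,0.0003],0]
    - [[0,0,0.0006],0]
    - [[0,0,0.0009],0]
    - [[0,0,0.0012],0]
    - [[0,0,0.0012],0]

```text
clock: 11.53
tool_pos: [0.5694, -0.1794, 0.1717]
orientation: [-180.0, -0.0, -53.0]
force: [2.9, -0.2, 0.4]
opening: 0.023
gripper_force: 30.0
```

>>> send_rows:
  deltas:
    - [[0.0004,-0.0004,0],0]
    - [[0.0007,-0.0007,0],0]
    - [[0.0007,-0.0007,0.0004],0]
    - [[0.0007,-0.0007,0.0008],0]
    - [[0.0007,-0.0007,0.0012],0]

```text
clock: 11.95
tool_pos: [0.5698, -0.1795, 0.1705]
orientation: [180.0, 0.0, -53.0]
force: [0.4, 0.3, 1.7]
opening: 0.0231
gripper_force: 30.0
```

>>> send_rows:
  deltas:
    - [[0,0,0.0003],0]
    - [[0,0,0.0006],0]
    - [[0,0,0.0009],0]
    - [[0,0,0.0012],0]
    - [[0,0,0.0012],0]

```text
clock: 12.37
tool_pos: [0.5699, -0.1795, 0.1697]
orientation: [180.0, 0.0, -53.0]
force: [-1.6, 0.2, 2.5]
opening: 0.0227
gripper_force: 30.0
```

>>> send_rows:
  deltas:
    - [[0,0,0.0003],0]
    - [[0,0,0.0006],0]
    - [[0,0,0.0009],0]
    - [[0,0,0.0012],0]
    - [[0,0,0.0012],0]

```text
clock: 12.78
tool_pos: [0.57, -0.1795, 0.1688]
orientation: [180.0, 0.0, -53.0]
force: [-1.9, 0.1, 4.9]
opening: 0.0231
gripper_force: 30.0
```

>>> send_rows:
  deltas:
    - [[0,0,0.0003],0]
    - [[0,0,0.0006],0]
    - [[0,0,0.0009],0]
    - [[0,0,0.0009],0]
    - [[0,0,0.0009],0]

```text
clock: 13.2
tool_pos: [0.5701, -0.1795, 0.1682]
orientation: [180.0, -0.0, -53.0]
force: [-3.6, 0.5, 5.8]
opening: 0.023
gripper_force: 30.0
```

>>> send_rows:
  deltas:
    - [[-0.0004,0.0005,0.0003],0]
    - [[-0.0004,0.0005,0.0006],0]
    - [[-0.0004,0.0005,0.0008],0]
    - [[-0.0004,0.0005,0.0008],0]
    - [[-0.0004,0.0005,0.0008],0]

```text
clock: 13.62
tool_pos: [0.57, -0.1796, 0.1678]
orientation: [-180.0, -0.0, -53.0]
force: [-2.5, 0.4, 6.2]
opening: 0.0228
gripper_force: 30.0
```

>>> send_rows:
  deltas:
    - [[0,0,0.0003],0]
    - [[0,0,0.0006],0]
    - [[0,0,0.0006],0]
    - [[0,0,0.0006],0]
    - [[0,0,0.0006],0]

```text
clock: 14.03
tool_pos: [0.57, -0.1795, 0.1676]
orientation: [-180.0, -0.0, -53.0]
force: [-2.6, 1.2, 7.5]
opening: 0.0229
gripper_force: 30.0
```

>>> send_rows:
  deltas:
    - [[-0.0003,0.0003,0.0003],0]
    - [[-0.0003,0.0003,0.0006],0]
    - [[-0.0003,0.0003,0.0006],0]
    - [[-0.0003,0.0003,0.0006],0]
    - [[-0.0003,0.0003,0.0006],0]

```text
clock: 14.45
tool_pos: [0.57, -0.1795, 0.1675]
orientation: [-179.9, -0.1, -53.0]
force: [-3.7, 0.5, 10.7]
opening: 0.0227
gripper_force: 30.0
```

```bash
python3 - <<'E'
from h import *
o=ctrl.get_obs();print(o["force"],o["moment"],o["tool_pos"],o["orientation"])
E
```

```text
[-3.72188235  0.50486464 10.70006631] [0.4456735  1.33571558 0.02125685] [ 0.56996466 -0.17954019  0.16754257] [-1.79934194e+02 -8.08746160e-02 -5.30010307e+01]
```

The flange is home: force is rising stiffly, 3 mm after the seal touched. I'll relax the grip just enough for the fingertips to slide down onto the flange, so that they hold the cap down while the tabs spring out.

>>> send_rows:
  deltas:
    - [[0,0,0],0]
    - [[0,0,0.0004],0]
    - [[0,0,0.0008],0]
    - [[0,0,0.0012],0]
    - [[0,0,0.0012],0]
  gripper: 0.28

```text
clock: 14.87
tool_pos: [0.5702, -0.1796, 0.1663]
orientation: [-179.9, -0.1, -53.0]
force: [-1.6, 0.2, 6.7]
opening: 0.0246
gripper_force: 4.9
```

>>> send_rows:
  deltas:
    - [[0,0,0.0004],0]
    - [[0,0,0.0008],0]
    - [[0,0,0.0012],0]
    - [[0,0,0.0012],0]
    - [[0,0,0.0012],0]

```text
clock: 15.28
tool_pos: [0.5703, -0.1797, 0.1653]
orientation: [-179.9, -0.1, -53.0]
force: [-0.4, -1.1, 6.9]
opening: 0.0248
gripper_force: 4.9
```

>>> send_rows:
  deltas:
    - [[0,0,0.0003],0]
    - [[0,0,0.0006],0]
    - [[0,0,0.0006],0]
    - [[0,0,0.0006],0]
    - [[0,0,0.0006],0]

```text
clock: 15.7
tool_pos: [0.5703, -0.1798, 0.1649]
orientation: [-179.9, -0.1, -53.0]
force: [-1.6, -1.3, 7.2]
opening: 0.0244
gripper_force: 5.0
```

>>> send_rows:
  deltas:
    - [[0,0,0.0003],0]
    - [[0,0,0.0006],0]
    - [[0,0,0.0006],0]
    - [[0,0,0.0006],0]
    - [[0,0,0.0006],0]

```text
clock: 16.12
tool_pos: [0.5703, -0.1797, 0.1648]
orientation: [-179.9, -0.1, -53.0]
force: [-3.3, -0.4, 10.8]
opening: 0.0245
gripper_force: 6.6
```

>>> send_rows:
  deltas:
    - [[0,0,0.0003],0]
    - [[0,0,0.0005],0]
    - [[0,0,0.0005],0]
    - [[0,0,0.0005],0]
    - [[0,0,0.0005],0]

```text
clock: 16.53
tool_pos: [0.5703, -0.1797, 0.1648]
orientation: [-179.9, -0.1, -53.0]
force: [-3.0, 0.8, 11.8]
opening: 0.0246
gripper_force: 7.8
```

The tips now press the flange at about 12 N. I'll let the tabs out while holding this.

>>> send_rows:
  deltas:
    - [[0,0,0],0]
    - [[0,0,0],0]
    - [[0,0,0],0]
    - [[0,0,0],0]
    - [[0,0,0],0]
  gripper: 0.45

```text
clock: 16.95
tool_pos: [0.5723, -0.179, 0.1649]
orientation: [-179.7, -0.2, -53.0]
force: [3.7, 4.7, 7.7]
opening: 0.0393
gripper_force: 3.8
```

>>> send_rows:
  deltas:
    - [[0,0,0],0]
    - [[0,0,0],0]
    - [[0,0,0],0]
    - [[0,0,0],0]
    - [[0,0,0],0]

```text
clock: 17.37
tool_pos: [0.5724, -0.1788, 0.1649]
orientation: [-179.7, -0.2, -53.0]
force: [3.2, 4.3, 7.5]
opening: 0.0392
gripper_force: 3.9
```

>>> send_rows:
  deltas:
    - [[0,0,-0.002],0]
    - [[0,0,-0.004],0]
    - [[0,0,-0.006],0]
    - [[0,0,-0.008],0]
    - [[0,0,-0.01],0]
  gripper: 0.6

```text
clock: 17.78
tool_pos: [0.5689, -0.1796, 0.1708]
orientation: [180.0, 0.0, -53.0]
force: [0.2, 0.2, -0.8]
opening: 0.0525
gripper_force: 0.0
```

>>> send_rows:
  deltas:
    - [[-0.01,0,-0.03],0]
    - [[-0.03,0,-0.06],0]
    - [[-0.06,0,-0.09],0]
    - [[-0.09,0,-0.1],0]
    - [[-0.095,0,-0.1],0]

```text
clock: 18.2
tool_pos: [0.5227, -0.1173, 0.2539]
orientation: [-179.8, -0.1, -53.0]
force: [-0.8, -0.9, 0.4]
opening: 0.0528
gripper_force: 0.0
```

>>> send_rows:
  deltas:
    - [[0,0,0],0]
    - [[0,0,0],0]
    - [[0,0,0],0]
    - [[0,0,0],0]
    - [[0,0,0],0]

```text
clock: 18.62
tool_pos: [0.5237, -0.1193, 0.2503]
orientation: [179.9, 0.0, -53.1]
force: [0.5, 0.5, 1.0]
opening: 0.0525
gripper_force: 0.0
```

```bash
python3 - <<'E'
from h import *
o=ctrl.get_obs(); print(o["tool_pos"],o["force"],o["clock"])
s=snap("wrist"); q=snap("scene")
u=proj(s,[[.569,-.179,.1]])[0].astype(int); print(u)
np.save("w5.npy",s,allow_pickle=True)
a=cv2.resize(s["color"][max(u[1]-60,0):max(u[1]-60,0)+120,u[0]-80:u[0]+80,::-1],(400,300),interpolation=2)
b=cv2.resize(q["color"][215:290,314:414,::-1],(400,300),interpolation=2)
im=np.clip(np.hstack([a,b]).astype(float)*1.8,0,255).astype(np.uint8); cv2.imwrite("pics/end.png",im)
E
```

```text
[ 0.52372691 -0.11928724  0.25028335] [0.46138849 0.49379679 1.03908818] 18.6167
[320 136]
```

View pics/end.png

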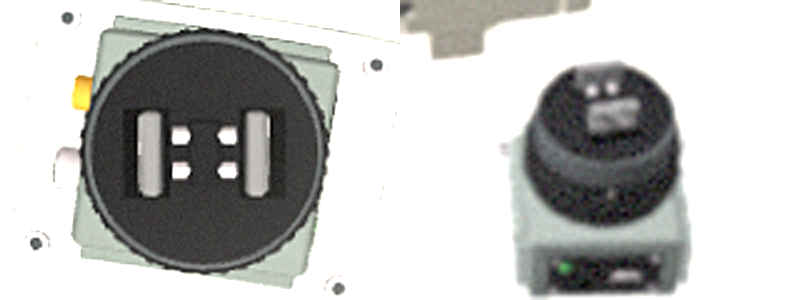

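The cap sits level and centred on the rim. The tab faces measure about 31 mm apart, which matches latched (30.8) and not caught inside the lip (27.2) or free (34). The arm is clear, so I'll hand in.

```bash
python3 -c "
from plant import ctrl
print(ctrl.close_job())"
```

```text
the job is handed in; nothing more can be done
None
```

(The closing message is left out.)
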